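# Refit the bedside radio's aerial and tuning knob and start its station search

## Task

Get the bedside radio going again: first push the plug end of the rod aerial through the steel eyelet sleeve on top of the radio until the aerial's black grip meets the sleeve, and let go of it. Then fit the tuning knob on the radio's D-shaped shaft, turned so that its flat matches, push it fully on and press it down against the spring to the bottom to start the station search. Finish while still holding the knob pressed down, with the aerial still fully in and the other things on the dresser left where they were.

Things in the scene. Friction and masses are not known exactly. Their poses are not given: they have to be found in the camera images.
- radio: bedside radio, a dark wooden case 120 (x) x 220 (y) x 75 mm high that does not move; origin at the centre of its underside, x and y along its sides, z up. On its flat top stand the eyelet sleeve (towards +y) and the knob shaft (towards -y, at x 0, y -55 mm)
- eyelet (a point): centre of the mouth of the steel eyelet sleeve on the radio's top, axes as the radio's. Fixed level tube, outside 21 x 21 mm, square through bore 11 x 11 mm, 40 mm long, axis 87 mm above the dresser top; mouth flush with the radio's +y end. The rod goes in along the radio's -y; friction keeps it in when let go
- aerial: loose rod aerial, 80 g, lying flat: black square grip bar 60 mm long, 18 x 18 mm; out of its +x end a thick steel plug rod (8 mm diameter, 51 long, last 3 mm narrowed to 5.4), out of its -x end a thin mast (5 mm diameter, 90 long, 10 mm ball at the tip), all on one axis 9 mm above the origin. Origin under the middle of the grip bar, x towards the plug end, z up
- shoulder (a point): point on the aerial's axis where the plug rod leaves the grip bar (30 mm ahead of the aerial's origin, 9 mm up); the aerial is fully in when this flat end of the grip bar meets the sleeve's mouth
- plug_end (a point): end of the plug rod on its axis, 81 mm ahead of the aerial's origin
- knob: loose black tuning knob, 45 g, twelve-sided (faces towards its ±x and ±y), 38 mm across flats, 30 mm tall, standing bore down. Origin: centre of its underside, z up, x towards the raised aluminium pointer bar on its top. The bore in the underside is D-shaped, 18 mm across, 18 mm deep, its flat on the pointer side, 2.2 mm from the axis
- shaft_tip (a point): centre of the top of the upright steel D-shaft, 101 mm above the dresser when not pressed; turns and sinks with it; z up, x towards its flat. 16 mm diameter, flat 1.5 mm from the axis, top 2 mm narrowed, 26 mm tall, stiff to turn (0.15 N m). The knob fits when its x points as the shaft's x (to 0.1 rad); fully on, its underside is 18 mm below this point
- plunger (a joint): how far the shaft is pressed down: 0 up to 0.005 m at its lower stop. Its spring needs 3 N to start and 9 N at the stop; it comes back up when let go
- shaft_turn (a joint): turn of the shaft in the radio, rad, counter-clockwise seen from above; at 0 the shaft's flat faces the radio's +x
- clock: round brass alarm clock, 90 mm across, leave alone
- book: closed book 150 x 210 x 28 mm lying flat, leave alone
- shell: sea shell 68 mm across lying on the book, leave alone
- cream: small white jar 60 mm across, 45 mm tall, leave alone
- drawer_knob: brass drawer knob 32 mm across, 26 mm tall, no pointer and no bore, leave alone
- glasses_case: spectacle case 50 x 140 x 35 mm, leave alone
- mug: white mug 80 mm across, 90 mm tall, leave alone
- remote: grey remote control 150 x 42 x 16 mm, leave alone

How it is judged (in metres and radians):
On the way, in this order (a step that is already met when the one before it is completed fails the run):
1. the aerial's plug rod is through the eyelet sleeve, its grip at the mouth, and let go (y of shoulder in the frame of eyelet below 0.005 m and distance between shoulder and eyelet below 0.008 m and angle between the x axis of aerial and the y axis of radio, either way round below 0.15 rad and contact force between the fingers and aerial below 0.1 N), for 0.2 s.
2. the knob is fully on the shaft, flat to flat (horizontal distance between knob and shaft_tip below 0.003 m and z of knob in the frame of shaft_tip below -0.0155 m and angle between the x axis of knob and the x axis of shaft_tip, either way round below 0.3 rad and angle between knob's own z axis and vertical below 0.12 rad), for 0.2 s.
At the end, for the whole second after the job is handed in: Knob within 2.5 mm of fully on the shaft, 3 mm sideways, flat to flat; fingers on it, shaft pressed at least 3.8 of 5 mm through the last second; aerial grip within 5 mm of the sleeve mouth, rod in the sleeve, robot not touching the aerial (all of step 2 and value of joint plunger above 0.0038 m and contact force between the fingers and knob above 2 N and y of shoulder in the frame of eyelet below 0.005 m and distance between shoulder and eyelet below 0.008 m and angle between the x axis of aerial and the y axis of radio, either way round below 0.15 rad and contact force between the arm and aerial below 0.1 N); the arm keeps its last pose, push and grip.
It fails at once if a bystander is moved more than 30 mm (distance of any of clock, book, shell, cream, drawer_knob, glasses_case, mug, remote from where it was at the start of the episode above 0.03 m).
It also fails if it takes over 54 s, if anything falls off the work surface, if the arm or the gripper's body presses on something with over 40 N, if the wrist force passes 120 N, or if a joint passes its speed limit or range.

## Robot

A 6-joint arm with a two-finger parallel gripper is mounted at the origin on the work surface. World frame = base frame: x ahead of the robot, y to its left, z up, the work surface at z = 0. Lengths are in mm, angles in rad, forces in N, time in s.
With the tool pointing down it reaches from about 350 to 975 mm from the base axis. Payload 7.1 kg.
Tool frame: the origin (TCP) lies between the finger pads; the fingertips stand 17 mm ahead of it and the grasp point (between the pads) lies 2 mm behind it; z points along the fingers, y is the line along which they close (so a half turn about z gives the same grasp; the last joint's range is limited). The gripper opens to 88 mm and grips with 3 to 60 N. Pads are 20 mm wide; open, the fingers measure 115 mm over their backs; the gripper's body (75 mm by 178 mm) begins 61 mm behind the grasp point.
Start: joints at [-1.155, 0.423, 1.63, -0, 1.089, -0.019], TCP at [263.283, -566.822, 218.075] pointing down, gripper open.
Joint ranges: [-3, 3], [-0.9, 2.11], [0.09, 2.58], [-1.31, 4.45], [0.11, 2.69], [-2.54, 2.54]. Speed limits (rad/s): [2.39, 2.39, 3.01, 3.14, 3.14, 3.14].

## Interface

Orientations are given as a rotation vector (axis times angle).
In Python, from workcell import ctrl gives the robot as it stands.
- The arm moves only by the shell command python3 jog.py 'ROWS' [OPENING]. ROWS is a JSON list of rows, 1 to 5 of them, each written [[dx, dy, dz], [rx, ry, rz]]: dx, dy, dz in mm, then a rotation vector rx, ry, rz in rad; each row shifts and turns the commanded pose from where the row before left it, along the tool's axes as they then stand; what a row does not reach is not made up. A row lasts 1/12 s, in which the tool goes at most 41.7 mm and 0.125 rad, less where a joint would pass 70% of its speed; a pose out of reach is approached as far as the arm can. OPENING is the finger opening in mm, set as the command begins (- or left out keeps the last). The fingers move at their own pace and stop on an object; the grip force is fixed at half the most. Time passes only in rows, so rows that do not move let the fingers close. It prints the time, the measured TCP pose, the force, the opening and the grip force at its end. Input that does not fit is refused with a message, and nothing moves.
- ctrl.get_obs(): the state, without advancing time (a new reading comes with each control period).
- ctrl.get_image(name): name is "scene" or "top"; returns a dict with "img" (384x512x3 uint8, red, green, blue), "fx", "fy", "cx", "cy" (pixels), "k1" (the pictures are not rectified: a ray, as slopes to the right and down, at radius r is drawn at 1 + k1 r^2 times it, then the intrinsics apply), "R" (3x3) and "t" (3): a world point X has camera coordinates R X + t. Camera axes: x right, y down, z forward; pixel columns grow to the right and rows downward; lengths in mm; the calibration is good to about 2 mm. A picture is of the moment at which its call begins. There is no depth.
- ctrl.close_job(): hands the job in; it is judged then, once.
The state is a dict: "t": time; "qpos": joint angles; "qvel": joint speeds; "joint_torque": joint torques, N m; "ee_pos": TCP position; "orientation": TCP orientation; "ft_force": force on the tool from outside, world axes, zero at the start; "moment": the same for the moment, N m; "width": finger opening in mm; "grasp_force": force on a finger pad.
Only numpy, scipy, OpenCV 4.12 (cv2) and the standard library are available. Lean on these libraries where they do the work, as an engineer would, in place of code of your own. Each camera call takes 0.05 s, during which the arm holds its last target. There are 200 camera calls.

## Working session

There is one attempt and no reset: what is moved stays moved. The work goes in short steps, Python scripts to look and compute and a shell command to move; the robot and the scene stay as the last step left them, time stands still between calls to the robot, and variables do not carry over. Pictures are saved under pics/ and viewed, at most 10 in all, crops included, and the job is handed in when it is done.

```bash
ls; mkdir -p pics
python3 - <<'E'
from workcell import ctrl
import cv2
for n in("scene","top"):
    d=ctrl.get_image(n); cv2.imwrite(f"pics/{n}0.png",d["img"][:,:,::-1])
    print(n,{k:(v.tolist() if hasattr(v,'tolist') else v) for k,v in d.items() if k!="img"})
print(ctrl.get_obs())
E
```

```text
jog.py
pics
workcell.py
scene {'fx': 411.6636470201502, 'fy': 411.6636470201502, 'cx': 252.09865663581567, 'cy': 186.99583767174346, 'k1': -0.0012565532507061137, 'R': [[0.006745441327777146, 0.9999401273501586, -0.008616306415290943], [0.8439454537324144, -0.010314584209660643, -0.5363298243403695], [-0.536386586470694, -0.003653911264725298, -0.8439645009043841]], 't': [5.835116361637, -452.26705270296804, 1528.8037204144068]}
top {'fx': 347.7731084473413, 'fy': 347.7731084473413, 'cx': 257.2382515939623, 'cy': 194.42067974221527, 'k1': 0.0016642303841864704, 'R': [[0.006081689127648253, -0.999945351086485, 0.008503405075674503], [-0.9933751851234326, -0.007017138352032914, -0.11470179314349913], [0.11475519438500498, -0.007749490942945158, -0.9933635743028756]], 't': [-10.753204143233763, 599.0570014895225, 1128.7938849998607]}
{'t': 0.1, 'qpos': array([-1.15501845e+00,  4.23787992e-01,  1.63062927e+00, -2.23859637e-05,
        1.08859676e+00, -1.89535228e-02]), 'qvel': array([ 2.60787262e-03, -2.30188682e-03, -2.67882177e-03,  6.16969936e-04,
       -6.36806405e-05,  1.83288920e-03]), 'joint_torque': array([-1.10006084e-03, -5.45615458e+01, -2.74328148e+01,  6.43923157e-02,
        1.87456602e-02, -2.85518792e-05]), 'ee_pos': array([ 263.06166294, -566.36478147,  217.35855358]), 'orientation': array([-3.06630723e+00, -6.77226047e-01,  4.70413928e-04]), 'ft_force': array([-0.8446738 , -0.31988236, -0.26616863]), 'moment': array([ 0.0273923 ,  0.04086444, -0.0290821 ]), 'grasp_force': 0.0, 'width': 87.95097186852665}
```
View pics/scene0.png

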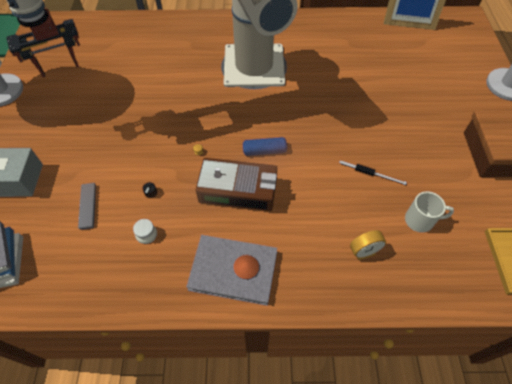

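View pics/top0.png

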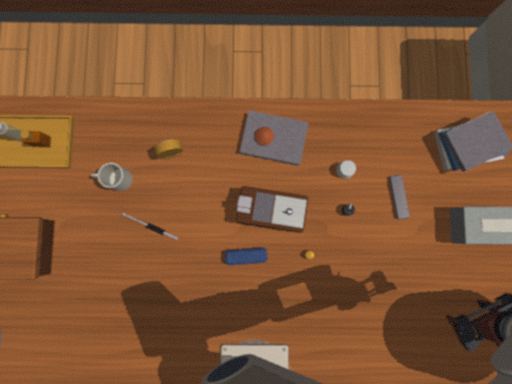

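Scene: the radio is at about (237,185), the aerial at (340,163)–(405,183) with its grip at (366,170), and the knob at (150,190). The plug seems to be the left (−y) end. Next I'll zoom in.

Run:
```python
import cv2,numpy as np
s=cv2.imread("pics/scene0.png");t=cv2.imread("pics/top0.png")
def c(i,u,v,w,h,k=5): return cv2.resize(i[v:v+h,u:u+w],None,fx=k,fy=k,interpolation=cv2.INTER_NEAREST)
r1=np.hstack([c(s,190,152,90,60,4),c(t,230,180,85,60,4)])
r2=np.hstack([c(s,335,155,75,35,5),c(s,138,180,24,22,8)[:175]])
r3=np.hstack([c(t,118,208,65,35,5),c(t,335,198,26,22,8)[:175]])
W=max(x.shape[1] for x in(r1,r2,r3))
cv2.imwrite("pics/m1.png",np.vstack([cv2.copyMakeBorder(x,0,0,0,W-x.shape[1],0) for x in(r1,r2,r3)]))
```

View pics/m1.png

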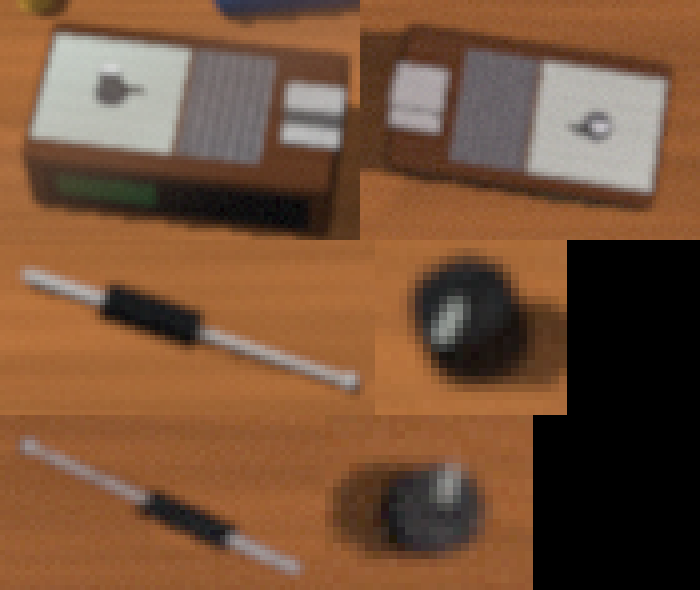

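The pale plate with the sleeve is at the radio's +y end and the shaft is on the white dial. The plug is the −y end of the aerial. I'll average frames, enlarge the radio, and measure the aerial and knob with masks.

```bash
cat > h.py <<'E'
import cv2,numpy as np
from workcell import ctrl
def cam(n,k=1):
    ims=[];d=None
    for _ in range(k): d=ctrl.get_image(n); ims.append(d["img"].astype(float))
    d["img"]=np.mean(ims,0); return d
def save(d,f): np.savez(f,**d)
def load(f): return {k:v for k,v in np.load(f).items()}
def ray(d,uv):
    uv=np.atleast_2d(np.float64(uv)); q=(uv-[d["cx"],d["cy"]])/[d["fx"],d["fy"]]
    p=q.copy()
    for _ in range(5): p=q/(1+d["k1"]*(p**2).sum(1,keepdims=True))
    R=np.array(d["R"]);v=np.c_[p,np.ones(len(p))]@R
    return -R.T@np.array(d["t"]),v
def plane(d,uv,z):
    o,v=ray(d,uv); return o+v*((z-o[2])/v[:,2:3])
def proj(d,X):
    X=np.atleast_2d(X)@np.array(d["R"]).T+np.array(d["t"]);p=X[:,:2]/X[:,2:]
    p=p*(1+d["k1"]*(p**2).sum(1,keepdims=True)); return p*[d["fx"],d["fy"]]+[d["cx"],d["cy"]]
def tri(ds,uvs):
    A=np.zeros((3,3));b=np.zeros(3)
    for d,uv in zip(ds,uvs):
        o,v=ray(d,uv);v=v[0]/np.linalg.norm(v);P=np.eye(3)-np.outer(v,v);A+=P;b+=P@o
    return np.linalg.solve(A,b)
def centroid(m,w=None):
    v,u=np.nonzero(m);w=np.ones(len(u)) if w is None else w[v,u]
    return np.array([(u*w).sum(),(v*w).sum()])/w.sum()
E
python3 - <<'E'
from h import *
S=cam("scene",8);T=cam("top",8);save(S,"S.npz");save(T,"T.npz")
def c(d,u,v,w,h,k): return cv2.resize(np.uint8(d["img"])[v:v+h,u:u+w,::-1],None,fx=k,fy=k,interpolation=cv2.INTER_CUBIC)
a=np.hstack([c(S,208,162,24,22,16),c(T,278,202,24,22,16)])
b=np.hstack([c(S,254,165,32,16,12),c(T,232,190,32,20,12)[:192]])
cv2.imwrite("pics/m2.png",np.vstack([a,b]))
def box(d,u,v,w,h):
    m=np.zeros(d["img"].shape[:2],bool);m[v:v+h,u:u+w]=1;return m
for n,d,ba,bk in(("S",S,(335,155,75,35),(138,180,24,22)),("T",T,(118,208,65,35),(335,198,26,22))):
    im=d["img"];sat=im.max(2)-im.min(2);br=im.mean(2)
    light=box(d,*ba)&(sat<45)&(br>120);dark=box(d,*ba)&(br<60)
    v,u=np.nonzero(light|dark);P=np.c_[u,v].astype(float);m=P.mean(0)
    ax=np.linalg.svd(P-m)[2][0]; s=(P-m)@ax
    e=plane(d,[m+ax*s.min(),m+ax*s.max()],9); g=plane(d,centroid(dark),9)
    print(n,"ends",e.round(1).tolist(),"grip",g.round(1),light.sum(),dark.sum())
    k=box(d,*bk)&(br<70)&(sat<25); p=box(d,*bk)&(br>85)&(sat<30)
    print(" knob",k.sum(),plane(d,centroid(k),22).round(1),"ptr",p.sum(),plane(d,centroid(p),31).round(1))
    w=box(d,*((190,152,90,60) if n=="S" else (230,180,85,60)))&(sat<40)&(br>150)
    nn,l,st,ce=cv2.connectedComponentsWithStats(w.astype(np.uint8))
    for i in range(1,nn):
        if st[i,4]>15:
            r=cv2.minAreaRect(np.argwhere(l==i)[:,::-1].astype(np.float32));B=plane(d,cv2.boxPoints(r),75)
            print(" pale",st[i].tolist(),ce[i].round(1),plane(d,ce[i],75).round(1),B[:,:2].round(1).tolist())
E
```

```text
S ends [[450.4, 263.9, 9.0], [533.9, 451.5, 9.0]] grip [[482.8 336.6   9. ]] 119 132
 knob 126 [[ 555.4 -310.3   22. ]] ptr 16 [[ 561.9 -317.5   31. ]]
 pale [198, 161, 39, 29, 849] [217.5 175. ] [[ 541.5 -107.7   75. ]] [[577.4, -162.0], [486.8, -159.0], [503.1, -53.3], [592.4, -60.5]]
 pale [262, 173, 14, 7, 78] [268.4 176.2] [[547.5  37.5  75. ]] [[554.5, 17.8], [535.3, 20.0], [540.8, 57.5], [559.9, 55.0]]
 pale [261, 183, 13, 5, 51] [267.  185.2] [[578.   32.6  75. ]] [[570.4, 16.0], [570.8, 49.8], [584.2, 49.4], [583.8, 15.8]]
T ends [[534.1, 449.5, 9.0], [451.0, 261.1, 9.0]] grip [[484.5 337.6   9. ]] 87 86
 knob 83 [[ 549.2 -309.9   22. ]] ptr 11 [[ 561.4 -317.5   31. ]]
 pale [238, 197, 13, 15, 146] [244.1 203.6] [[564.5  35.6  75. ]] [[542.6, 55.9], [588.7, 50.7], [584.5, 15.3], [538.4, 20.7]]
 pale [272, 196, 34, 32, 798] [288.9 211.2] [[ 540.9 -108.6   75. ]] [[505.0, -52.8], [592.3, -66.7], [577.2, -164.5], [490.2, -149.8]]
```

View pics/m2.png

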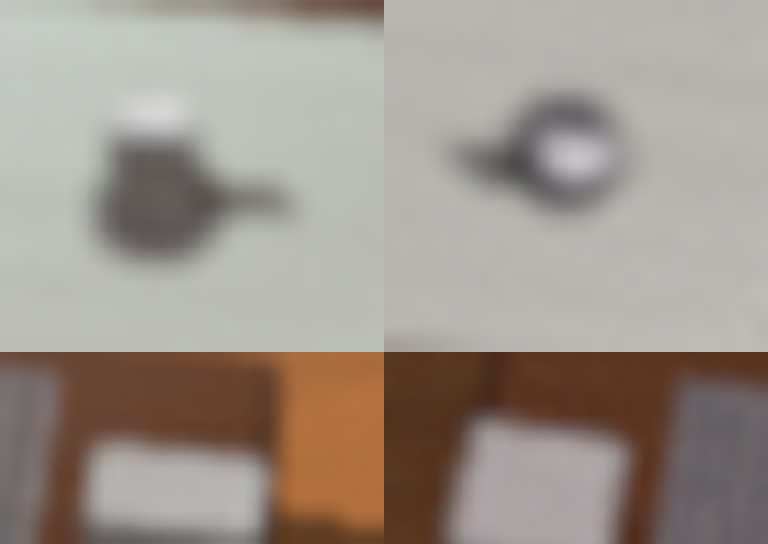

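The bright half-disc of the shaft top sits on its −x side, so the flat faces roughly +x. The dark streak is only a shadow. I'll refine the shaft axis and flat, the knob angle and the sleeve, then check with an overlay.

Run:
```python
from h import *
S,T=load("S.npz"),load("T.npz")
yaw=-0.152; X=np.array([np.cos(yaw),np.sin(yaw),0]);Y=np.array([-np.sin(yaw),np.cos(yaw),0])
def box(d,u,v,w,h):
    m=np.zeros(d["img"].shape[:2],bool);m[v:v+h,u:u+w]=1;return m
def mom(d,m,w,z):
    v,u=np.nonzero(m);P=plane(d,np.c_[u,v],z)[:,:2];ww=w[v,u];c=(P*ww[:,None]).sum(0)/ww.sum()
    C=((P-c).T*ww)@(P-c)/ww.sum();e,V=np.linalg.eigh(C);return c,np.sqrt(e),np.arctan2(V[1,1],V[0,1])
for n,d,bs,bd in(("S",S,(213,166,9,5),(211,170,14,11)),("T",T,(285,208,10,8),(284,206,12,11))):
    g=d["img"].mean(2);print(n);
    if n=="T":print(g[205:217,282:298].astype(int))
    else:print(g[165:181,211:228].astype(int))
    bg=np.median(g[box(d,*bd)]) 
    for off in (12,20):
        w=np.clip(g-(np.percentile(g[d["cy"].astype(int)*0+195:200, (205 if n=="S" else 300):(208 if n=="S" else 303)],50) if 0 else 180)-off,0,None)
        print(" shaft top half-disc",[np.round(x,2) for x in mom(d,box(d,*bs)&(w>0),w,101)])
    im=d["img"];sat=im.max(2)-im.min(2)
    bk=(138,180,24,22) if n=="S" else (335,198,26,22)
    w=np.clip(g-75,0,None)*(sat<35)
    print(" ptr",[np.round(x,2) for x in mom(d,box(d,*bk)&(w>0),w,31)])
    k=box(d,*bk)&(sat<38)&((g<75)|(sat<35)); v,u=np.nonzero(k);print(" knob all",k.sum(),u.min(),u.max(),v.min(),v.max(),plane(d,centroid(k),20).round(1))
    c,r=cv2.minEnclosingCircle(np.c_[u,v].astype(np.float32));print("  circ",plane(d,c,20).round(1),r)
```

```text
S
[[196 196 197 196 195 195 195 195 195 195 195 194 194 193 192 192 192]
 [195 195 194 194 194 193 192 193 193 192 193 193 192 192 192 191 191]
 [195 195 195 194 195 195 196 196 194 192 191 191 190 190 189 189 190]
 [195 195 195 194 198 205 209 209 200 192 191 191 190 189 189 189 188]
 [194 193 192 189 192 200 205 205 194 187 190 191 190 190 189 189 188]
 [192 193 190 175 158 157 159 162 160 170 186 190 190 189 190 189 189]
 [193 193 188 162 120 106 107 109 119 150 180 189 189 188 188 187 187]
 [191 191 185 157 113  93  91  92  97 125 160 180 184 183 184 187 187]
 [189 188 174 141 106  93  93  93  90  95 120 146 153 156 167 181 185]
 [187 184 163 122  96  91  92  94  90  83  91 114 124 129 144 168 183]
 [188 184 162 121  94  89  90  92  91  91 111 138 151 153 157 169 182]
 [190 186 167 130 101  90  89  91  94 108 140 170 179 180 179 181 183]
 [189 187 177 155 130 112 105 106 116 140 165 182 186 185 185 184 184]
 [188 187 185 177 166 154 151 150 157 171 182 186 185 185 185 185 185]
 [185 185 186 185 183 181 180 180 181 184 186 185 186 185 185 184 186]
 [185 186 185 185 185 185 184 185
[... 950 characters left out ...]
  96 110 130 135 133 148 168 177 179 177 178]
 [180 176 170 165 152 128 114 115 125 143 166 178 181 179 180 179]
 [179 180 181 180 176 165 155 152 158 169 180 181 182 181 182 181]
 [180 181 181 181 181 179 177 177 178 180 181 181 181 180 182 182]]
 shaft top half-disc [array([nan, nan]), array([nan, nan]), np.float64(nan)]
 shaft top half-disc [array([nan, nan]), array([nan, nan]), np.float64(nan)]
 ptr [array([ 561.91, -317.36]), array([2.49, 3.77]), np.float64(2.99)]
 knob all 109 342 353 204 214 [[ 551.9 -311.9   20. ]]
  circ [[ 550. -312.   20.]] 6.265082359313965<stdin>:7: RuntimeWarning: invalid value encountered in divide
<stdin>:8: RuntimeWarning: invalid value encountered in divide
```

Run:
```python
from h import *
S,T=load("S.npz"),load("T.npz")
print("collar",plane(T,[288.6,211.0],76),"S",plane(S,[217.1,173.6],76))
g=T["img"].mean(2)
for thr in(115,130,145):
    m=np.zeros(g.shape,bool);m[209:214,287:292]=1;w=np.clip(g-thr,0,None);m&=w>0
    v,u=np.nonzero(m);P=plane(T,np.c_[u,v],101)[:,:2];ww=w[v,u];c=(P*ww[:,None]).sum(0)/ww.sum()
    C=((P-c).T*ww)@(P-c)/ww.sum();e,V=np.linalg.eigh(C);print(thr,c,np.sqrt(e),np.arctan2(V[1,1],V[0,1]))
yaw=-0.152; X=np.array([np.cos(yaw),np.sin(yaw),0]);Y=np.array([-np.sin(yaw),np.cos(yaw),0])
Ps=np.array([541.2,-108.2,0]); O=Ps+55*Y; E=O+110*Y; print("O",O,"eyelet",E)
ims=[]
k=7
for d,(u,v,w,h) in((S,(192,155,92,58)),(T,(232,180,84,58))):
    im=np.ascontiguousarray(cv2.resize(np.uint8(d["img"])[v:v+h,u:u+w,::-1],None,fx=k,fy=k,interpolation=cv2.INTER_CUBIC))
    def poly(P,c):
        q=((proj(d,P)-[u,v]+.5)*k).round().astype(np.int32);cv2.polylines(im,[q],True,c,1)
    f=lambda x,y,z:O+x*X+y*Y+[0,0,z]
    poly([f(a,b,75) for a,b in((-60,-110),(60,-110),(60,110),(-60,110))],(0,255,255))
    poly([f(a,b,97.5) for a,b in((-10.5,70),(10.5,70),(10.5,110),(-10.5,110))],(0,0,255))
    poly([f(a,b,76.5) for a,b in((-10.5,70),(10.5,70),(10.5,110),(-10.5,110))],(255,0,0))
    poly([f(8*np.cos(t),-55+8*np.sin(t),101) for t in np.linspace(0,6.28,20)],(0,255,0))
    ims.append(im)
im=np.vstack([i[:, :588] for i in ims]);cv2.imwrite("pics/ov.png",cv2.resize(im,None,fx=.73,fy=.73,interpolation=cv2.INTER_AREA))
```

```text
collar [[ 541.46632106 -107.48164541   76.        ]] S [[ 537.49010361 -108.85856345   76.        ]]
115 [ 539.00454334 -108.16804705] [2.84989981 3.36373999] 1.4474623523453038
130 [ 539.05435622 -108.20336817] [2.33119517 3.17535158] 1.4778165088575126
145 [ 538.7599558  -108.35943264] [1.84479562 2.91467226] 1.5273553005876006
O [549.52784559 -53.83413766   0.        ] eyelet [566.18353678  54.89758701   0.        ]
```

View pics/ov.png

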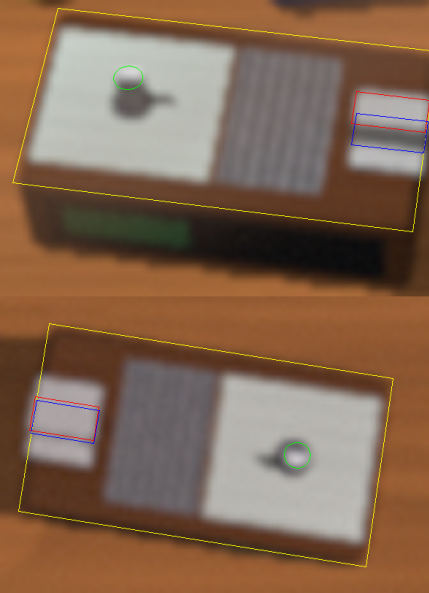

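The overlay agrees in both views: eyelet at about (566,55), shaft at (541,−108). Next, the knob's pointer pixels in detail, while working out the move to the aerial.

```bash
cat >> h.py <<'E'
from scipy.spatial.transform import Rotation as Ro
def go(p,yaw):
    "tool-axes turn rz, then displacement to world TCP p with tool x at world yaw, tool down"
    o=ctrl.get_obs();R=Ro.from_rotvec(o["orientation"]).as_matrix();y0=np.arctan2(R[1,0],R[0,0])
    c,s=np.cos(yaw),np.sin(yaw);G=np.array([[c,s,0],[s,-c,0],[0,0,-1.]])
    print("t",round(o["t"],2),"yaw",y0.round(3),"rotvec tool",Ro.from_matrix(R.T@G).as_rotvec().round(4),"then d",(G.T@(np.array(p)-o["ee_pos"])).round(2),"| before-turn d",(R.T@(np.array(p)-o["ee_pos"])).round(2),"w",o["width"].round(1),"F",o["ft_force"].round(1))
E
python3 - <<'E'
from h import *
S,T=load("S.npz"),load("T.npz")
print(S["img"].mean(2)[180:200,140:160].astype(int));print(T["img"].mean(2)[200:218,338:358].astype(int))
for p in((553,-312),(552,-312)):
  for a in(-.2,-.4,-.6):
    b=np.array([[*p,32],[p[0]+18*np.cos(a),p[1]+18*np.sin(a),32]]);print(p,a,proj(S,b).round(1).tolist(),proj(T,b).round(1).tolist())
th=np.linspace(0,6.28,60)
for z in(0,30):
  C=np.c_[553+19*np.cos(th),-312+19*np.sin(th),th*0+z]
  for d in(S,T): q=proj(d,C);print(z,q.min(0).round(1),q.max(0).round(1))
go([483.5,336.8,120],1.154)
E
```

```text
[[111 111 112 112 111 111 112 111 111 110 110 111 112 112 112 111 112 112
  111 111]
 [110 109 108 109 110 109 107 101  98  94  96 102 106 109 110 111 110 110
  111 111]
 [109 109 108 109 106 100  90  80  70  67  71  79  86  96 106 109 109 110
  110 110]
 [108 108 107 102  92  78  62  50  47  45  44  48  55  72  93 105 109 110
  109 110]
 [111 111 104  89  69  52  40  39  39  38  35  33  34  48  74  98 111 112
  112 112]
 [114 111  99  72  47  36  35  36  35  33  33  32  32  37  56  88 109 115
  114 115]
 [113 107  87  55  35  33  36  45  48  37  32  33  37  35  43  70  98 109
  111 110]
 [111 103  79  48  33  33  52  84  89  56  35  37  40  38  36  48  72  88
   91  92]
 [112 103  79  49  34  45  83 124 123  70  37  38  41  38  32  33  46  61
   65  68]
 [108 103  83  51  39  63 116 148 125  68  36  38  38  37  27  23  34  48
   55  57]
 [109 105  90  58  47  89 138 147 102  52  36  36  37  31  24  20  28  45
   55  57]
 [111 109  96  67  59 108 144 128  73  38  36  33  29  24  22  19  27  43
   55  59]
 [115 115 107  81  62  93 115  89  47  32  29  27  23  22  22  20  27  45
   59 
[... 2711 characters left out ...]
.5 193. ]
30 [342.6 203.2] [353.9 214.6]Traceback (most recent call last):
  File "<stdin>", line 11, in <module>
  File "h.py", line 33, in go
    print("t",round(o["t"],2),"yaw",y0.round(3),"rotvec tool",Ro.from_matrix(R.T@G).as_rotvec().round(4),"then d",(G.T@(np.array(p)-o["ee_pos"])).round(2),"| before-turn d",(R.T@(np.array(p)-o["ee_pos"])).round(2),"w",o["width"].round(1),"F",o["ft_force"].round(1))
                                                                                                                                                                                                                          ^^^^^^^^^^^^^^^^
AttributeError: 'float' object has no attribute 'round'
```

```bash
sed -i 's/o\["width"\].round(1)/round(float(o["width"]),1)/' h.py; python3 -c "
from h import *
go([483.5,336.8,120],1.154)"
```

```text
t 0.9 yaw 0.435 rotvec tool [ 0.      0.     -0.7192] then d [ 915.43 -164.47   98.09] | before-turn d [ 580.34 -726.82   98.06] w 87.6 F [0.2 0.8 0.7]
```

```bash
python3 jog.py '[[[30,-20,0],[0,0,-0.12]],[[30,-20,0],[0,0,-0.12]],[[35,-15,0],[0,0,-0.12]],[[38,-10,0],[0,0,-0.12]],[[38,-7,0],[0,0,-0.12]]]'; python3 jog.py '[[[38,-7,0],[0,0,-0.119]],[[40,-7,0],[0,0,0]],[[40,-7,0],[0,0,0]],[[40,-7,0],[0,0,0]],[[40,-7,0],[0,0,0]]]';python3 jog.py '[[[40,-7,0],[0,0,0]],[[40,-7,0],[0,0,0]],[[40,-7,0],[0,0,0]],[[40,-7,0],[0,0,0]],[[40,-7,0],[0,0,0]]]'; python3 -c "
from h import *
go([483.5,336.8,120],1.154)"
```

```text
t: 1.32
ee_pos: [352.7, -399.8, 218.2]
orientation: [2.726, 1.561, 0.0]
ft_force: [0.3, 0.4, -0.2]
width: 87.6
grasp_force: 0.0
t: 1.73
ee_pos: [404.8, -205.5, 218.3]
orientation: [2.633, 1.713, 0.001]
ft_force: [0.3, -0.1, 0.5]
width: 87.9
grasp_force: 0.0
t: 2.15
ee_pos: [453.9, -8.3, 218.5]
orientation: [2.633, 1.713, 0.001]
ft_force: [0.7, -0.8, -0.4]
width: 88.2
grasp_force: 0.0
t 2.15 yaw 1.154 rotvec tool [ 0.0009 -0.0003 -0.0003] then d [ 327.5  -112.64   98.46] | before-turn d [ 327.43 -112.83   98.47] w 88.2 F [ 0.7 -0.8 -0.4]
```

```bash
python3 jog.py '[[[36,-13,0],[0,0,0]],[[36,-13,0],[0,0,0]],[[36,-13,0],[0,0,0]],[[36,-13,0],[0,0,0]],[[36,-13,0],[0,0,0]]]'; python3 jog.py '[[[33,-11,20],[0,0,0]],[[33,-11,20],[0,0,0]],[[33,-11,20],[0,0,0]],[[30,-10,20],[0,0,0]],[[0,0,18],[0,0,0]]]' 50;python3 jog.py '[[[0,0,0],[0,0,0]],[[0,0,0],[0,0,0]]]'; python3 -c "
from h import *
go([483.5,336.8,20],1.154)"
```

```text
t: 2.57
ee_pos: [467.0, 182.7, 218.3]
orientation: [2.633, 1.714, 0.001]
ft_force: [1.3, -0.2, 0.3]
width: 87.7
grasp_force: 0.0
t: 2.98
ee_pos: [481.1, 321.3, 119.3]
orientation: [-2.63, -1.717, -0.006]
ft_force: [-0.3, -0.2, -0.8]
width: 58.1
grasp_force: 0.0
t: 3.15
ee_pos: [479.2, 315.6, 119.2]
orientation: [2.632, 1.714, -0.005]
ft_force: [-0.5, -0.7, -0.3]
width: 50.5
grasp_force: 0.0
t 3.15 yaw 1.155 rotvec tool [-0.0015  0.0025  0.0005] then d [21.11 -4.61 99.25] | before-turn d [21.36 -4.45 99.2 ] w 50.5 F [-0.5 -0.7 -0.3]
```

```bash
python3 jog.py '[[[11,-2.5,15],[0,0,0]],[[10.3,-2,28],[0,0,0]],[[0,0,28],[0,0,0]],[[0,0,20],[0,0,0]],[[0,0,7],[0,0,0]]]'; python3 jog.py '[[[0,0,0],[0,0,0]],[[0,0,0],[0,0,0]]]'; python3 -c "
from h import *
go([483.5,336.8,20],1.154)"
```

```text
t: 3.57
ee_pos: [484.0, 335.8, 21.0]
orientation: [2.634, 1.712, -0.004]
ft_force: [-0.2, 1.0, 0.8]
width: 50.0
grasp_force: 0.0
t: 3.73
ee_pos: [485.5, 337.1, 23.5]
orientation: [-2.634, -1.712, -0.002]
ft_force: [-0.1, -0.8, -0.2]
width: 50.2
grasp_force: 0.0
t 3.73 yaw 1.153 rotvec tool [ 0.0007 -0.0011 -0.0012] then d [-1.1  -1.72  3.46] | before-turn d [-1.1  -1.72  3.46] w 50.2 F [-0.1 -0.8 -0.2]
```

```bash
python3 jog.py '[[[-0.5,-1,3],[0,0,0]],[[0,0,0],[0,0,0]],[[0,0,0],[0,0,0]]]'; python3 jog.py '[[[0,0,0],[0,0,0]],[[0,0,0],[0,0,0]],[[0,0,0],[0,0,0]],[[0,0,0],[0,0,0]],[[0,0,0],[0,0,0]]]' 0; python3 jog.py '[[[0,0,0],[0,0,0]]]'; python3 -c "
from h import *
go([483.5,336.8,20],1.154)"
```

```text
t: 3.98
ee_pos: [484.1, 337.5, 20.2]
orientation: [-2.633, -1.713, -0.003]
ft_force: [0.6, -0.2, 0.5]
width: 50.4
grasp_force: 0.0
t: 4.4
ee_pos: [483.5, 337.3, 19.1]
orientation: [2.633, 1.714, -0.0]
ft_force: [-0.2, 0.6, -0.3]
width: 19.6
grasp_force: 0.0
t: 4.48
ee_pos: [483.5, 337.3, 19.0]
orientation: [-2.633, -1.714, 0.0]
ft_force: [0.4, 0.9, -0.1]
width: 13.6
grasp_force: 0.0
t 4.48 yaw 1.154 rotvec tool [-0.0001  0.0001 -0.0001] then d [-0.41  0.23 -0.95] | before-turn d [-0.41  0.23 -0.95] w 13.6 F [ 0.4  0.9 -0.1]
```

Run:
```python
from h import *
k=6
S,T=cam("scene"),cam("top")
c=lambda d,u,v,w,h:cv2.resize(np.uint8(d["img"])[v:v+h,u:u+w,::-1],None,fx=k,fy=k,interpolation=cv2.INTER_CUBIC)
cv2.imwrite("pics/g1.png",np.vstack([c(S,325,140,90,50),c(T,110,205,90,50)]))
o=ctrl.get_obs();print(o["width"],o["grasp_force"],o["ee_pos"])
```

```text
5.277918159821357 0.0 [483.47722925 337.25988926  19.01493545]
```

View pics/g1.png

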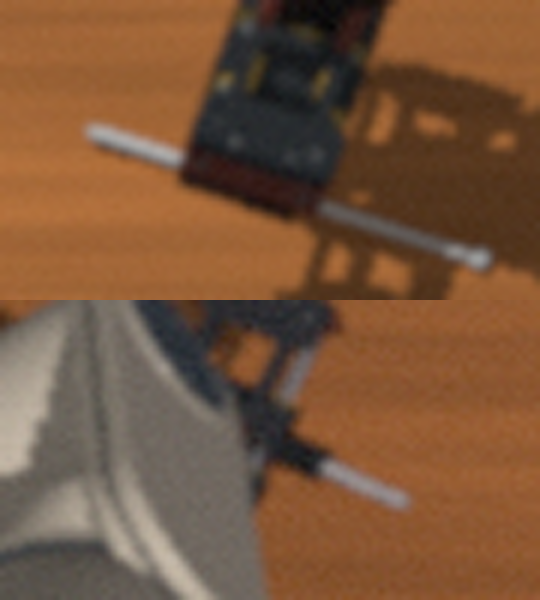

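The aerial still lies in place between the fingers. The reported width looks too small, so I'll let it settle and reread.

```bash
python3 jog.py '[[[0,0,0],[0,0,0]],[[0,0,0],[0,0,0]],[[0,0,0],[0,0,0]],[[0,0,0],[0,0,0]]]'
python3 - <<'E'
from h import *
k=6
S,T=cam("scene",2),cam("top",2)
c=lambda d,u,v,w,h:cv2.resize(np.uint8(d["img"])[v:v+h,u:u+w,::-1],None,fx=k,fy=k,interpolation=cv2.INTER_CUBIC)
cv2.imwrite("pics/g2.png",np.vstack([c(S,325,140,90,50),c(T,110,205,90,50)]))
o=ctrl.get_obs();print(o)
E
```

```text
t: 4.92
ee_pos: [483.5, 337.3, 19.1]
orientation: [2.633, 1.713, -0.0]
ft_force: [-0.1, -1.1, 0.1]
width: 0.4
grasp_force: 0.0
{'t': 5.1167, 'qpos': array([ 5.88929636e-01,  6.56452076e-01,  1.80261310e+00, -1.36104199e-06,
        6.82556789e-01,  1.00588161e+00]), 'qvel': array([ 0.00253596,  0.00059494, -0.00015016, -0.00035024,  0.00044461,
       -0.00105754]), 'joint_torque': array([-1.33493159e-04, -5.73681808e+01, -1.71659124e+01,  3.25086282e-02,
       -5.32184669e-02,  6.22243505e-06]), 'ee_pos': array([483.47362025, 337.27408705,  19.06594125]), 'orientation': array([ 2.63310953e+00,  1.71357258e+00, -4.60197294e-05]), 'ft_force': array([ 0.00328694, -0.95756399, -0.17809471]), 'moment': array([ 0.00221947, -0.04177762,  0.02398666]), 'grasp_force': 0.0, 'width': 0.52060284682415}
```

View pics/g2.png

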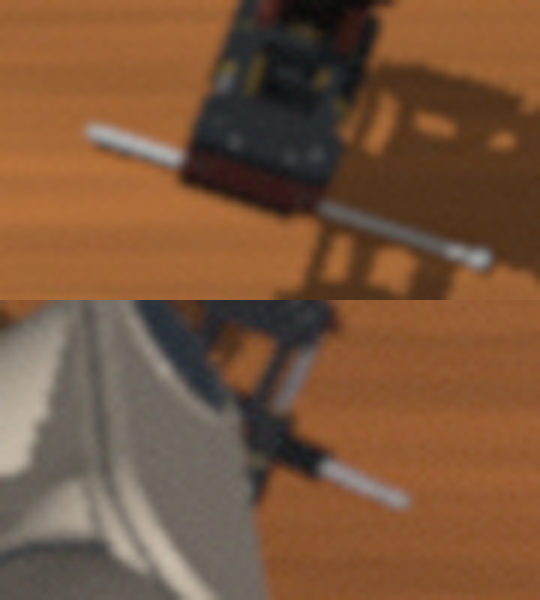

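The fingers closed fully without touching the grip, and the aerial hasn't moved. I'll lift and measure the closed fingertips in the top view against the reported TCP.

```bash
python3 -c "
from h import *
save(cam('top',2),'Tb.npz');save(cam('scene',2),'Sb.npz')"
python3 jog.py '[[[0,0,-20],[0,0,0]],[[0,0,-30],[0,0,0]],[[0,0,-30],[0,0,0]],[[0,0,0],[0,0,0]],[[0,0,0],[0,0,0]]]'
python3 - <<'E'
from h import *
k=10
S,T=cam("scene",2),cam("top",2);save(S,"Sc.npz");save(T,"Tc.npz")
p=ctrl.get_obs()["ee_pos"];print(p)
T0=load("Tb.npz")
c=lambda d,u,v,w,h:np.ascontiguousarray(cv2.resize(np.uint8(np.clip(d["img"]*1.5,0,255))[v:v+h,u:u+w,::-1],None,fx=k,fy=k,interpolation=cv2.INTER_CUBIC))
u0,v0=125,205;ims=[]
for d,q in((T0,[483.5,337.3,19.05]),(T,p)):
    im=c(d,u0,v0,60,40 if d is T else 20) if 0 else c(d,u0,v0,60,28)
    for dz,col in((0,(0,255,0)),(-17,(0,0,255))):
        a=((proj(d,np.array(q)+[0,0,dz])[0]-[u0,v0]+.5)*k).round().astype(int);cv2.circle(im,tuple(map(int,a)),4,col,-1)
    ims.append(im)
cv2.imwrite("pics/g3.png",np.vstack(ims))
E
```

```text
t: 5.73
ee_pos: [484.6, 338.0, 100.9]
orientation: [-2.633, -1.713, -0.006]
ft_force: [-0.1, 0.4, -0.7]
width: 0.4
grasp_force: 0.0
[482.63732384 336.69321401  97.76332559]
```

View pics/g3.png

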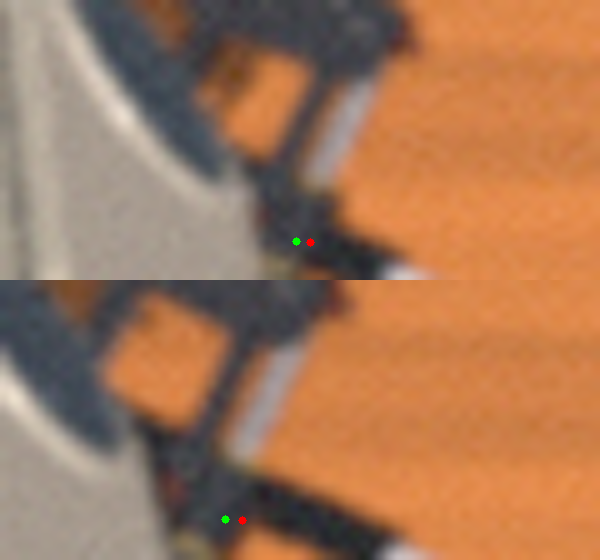

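The projected TCP (297,241) sits over the grip, as reported. I'll check numerically whether the aerial was nudged, which tells "above" from "beside".

Run:
```python
from h import *
for n,(u,v,w,h) in(("S",(335,155,75,35)),("T",(160,222,24,24))):
    for f in(n,n+"b",n+"c"):
        d=load(f+".npz");im=d["img"];sat=im.max(2)-im.min(2);br=im.mean(2);m=np.zeros(br.shape,bool);m[v:v+h,u:u+w]=1
        L=m&(sat<45)&(br>110)
        nn,l,st,ce=cv2.connectedComponentsWithStats(L.astype(np.uint8),connectivity=8)
        print(f,[(st[i,4],plane(d,ce[i],9)[0,:2].round(1).tolist(),st[i,:4].tolist()) for i in range(1,nn) if st[i,4]>8])
```

```text
S [(np.int32(48), [460.6, 286.6], [340, 161, 16, 7]), (np.int32(75), [516.3, 411.9], [376, 173, 31, 12])]
Sb [(np.int32(44), [459.7, 285.3], [340, 161, 16, 7]), (np.int32(14), [530.3, 441.8], [399, 181, 7, 4])]
Sc [(np.int32(46), [460.2, 286.3], [340, 161, 16, 7]), (np.int32(45), [507.6, 393.3], [376, 173, 19, 7]), (np.int32(11), [530.6, 447.8], [403, 181, 4, 4])]
T [(np.int32(43), [460.9, 284.4], [164, 232, 14, 8])]
Tb [(np.int32(42), [460.8, 283.6], [164, 232, 14, 8])]
Tc [(np.int32(41), [461.1, 284.1], [164, 232, 14, 8])]
```

The aerial didn't move at all, so the fingers closed above the grip. I'll reopen and feel downward with force checks.

```bash
python3 jog.py '[[[0,0,0],[0,0,0]],[[0,0,20],[0,0,0]],[[0,0,30],[0,0,0]],[[0,0,27],[0,0,0]],[[0,0,0],[0,0,0]]]' 50; python3 jog.py '[[[0,0,0],[0,0,0]],[[0,0,0],[0,0,0]],[[0,0,0],[0,0,0]],[[0,0,0],[0,0,0]]]'; python3 jog.py '[[[0,0,1],[0,0,0]],[[0,0,1],[0,0,0]],[[0,0,0],[0,0,0]]]';python3 jog.py '[[[0,0,1],[0,0,0]],[[0,0,1],[0,0,0]],[[0,0,0],[0,0,0]]]'
```

```text
t: 6.35
ee_pos: [480.0, 334.9, 16.8]
orientation: [2.633, 1.713, -0.015]
ft_force: [-1.0, -1.3, -0.3]
width: 30.3
grasp_force: 0.0
t: 6.68
ee_pos: [484.5, 337.9, 23.7]
orientation: [-2.633, -1.713, -0.004]
ft_force: [0.1, -0.5, -0.5]
width: 49.7
grasp_force: 0.0
t: 6.93
ee_pos: [483.7, 337.4, 20.5]
orientation: [-2.633, -1.713, -0.001]
ft_force: [0.9, 0.2, 0.6]
width: 49.9
grasp_force: 0.0
t: 7.18
ee_pos: [483.3, 337.2, 17.9]
orientation: [-2.633, -1.713, 0.001]
ft_force: [0.0, 0.2, -0.2]
width: 49.6
grasp_force: 0.0
```

```bash
for i in 1 2; do python3 jog.py '[[[0,0,1],[0,0,0]],[[0,0,0],[0,0,0]],[[0,0,0],[0,0,0]]]'|egrep 'ee|ft'; done; python3 jog.py '[[[0,0,0],[0,0,0]],[[0,0,0],[0,0,0]]]'|egrep 'ee|ft'
```

```text
ee_pos: [483.4, 337.2, 17.0]
ft_force: [0.6, -0.8, -0.6]
ee_pos: [483.5, 337.3, 16.0]
ft_force: [0.4, 0.4, 0.6]
ee_pos: [483.5, 337.3, 16.1]
ft_force: [1.0, -1.1, 0.3]
```

```bash
for i in 1 2; do python3 jog.py '[[[0,0,1],[0,0,0]],[[0,0,0],[0,0,0]],[[0,0,0],[0,0,0]]]'|egrep 'ee|ft'; done; python3 jog.py '[[[0,0,0],[0,0,0]],[[0,0,0],[0,0,0]]]'|egrep 'ee|ft'
```

```text
ee_pos: [483.4, 337.2, 15.0]
ft_force: [-0.1, 0.1, -0.2]
ee_pos: [483.5, 337.2, 14.0]
ft_force: [0.3, 0.7, 0.6]
ee_pos: [483.5, 337.3, 14.1]
ft_force: [0.5, -0.3, 0.2]
```

```bash
for i in 1 2; do python3 jog.py '[[[0,0,1],[0,0,0]],[[0,0,1],[0,0,0]],[[0,0,0],[0,0,0]],[[0,0,0],[0,0,0]]]'|egrep 'ee|ft'; done
```

```text
ee_pos: [483.4, 337.2, 12.0]
ft_force: [0.0, -0.0, 0.7]
ee_pos: [483.4, 337.2, 10.0]
ft_force: [-0.1, 0.0, 0.2]
```

```bash
for i in 1; do python3 jog.py '[[[0,0,1],[0,0,0]],[[0,0,1],[0,0,0]],[[0,0,0],[0,0,0]],[[0,0,0],[0,0,0]]]'|egrep 'ee|ft'; done
```

```text
ee_pos: [483.4, 337.2, 8.0]
ft_force: [0.1, 0.2, -0.3]
```

```bash
for i in 1 2 3; do python3 jog.py '[[[0,0,1],[0,0,0]],[[0,0,1],[0,0,0]],[[0,0,0],[0,0,0]],[[0,0,0],[0,0,0]]]'|egrep 'ee|ft'; done
```

```text
ee_pos: [483.4, 337.2, 6.0]
ft_force: [-0.5, 0.2, -0.4]
ee_pos: [483.4, 337.2, 4.0]
ft_force: [0.5, -0.3, -0.2]
ee_pos: [483.4, 337.2, 2.0]
ft_force: [0.5, -0.0, 0.6]
```

```bash
python3 jog.py '[[[0,0,1],[0,0,0]],[[0,0,1],[0,0,0]],[[0,0,0],[0,0,0]],[[0,0,0],[0,0,0]]]'|egrep 'ee|ft'; python3 jog.py '[[[0,0,0],[0,0,0]],[[0,0,0],[0,0,0]],[[0,0,0],[0,0,0]],[[0,0,0],[0,0,0]],[[0,0,0],[0,0,0]]]' 10; python3 jog.py '[[[0,0,0],[0,0,0]],[[0,0,0],[0,0,0]]]'
```

```text
ee_pos: [483.4, 337.2, -0.0]
ft_force: [-1.0, 0.3, 0.4]
t: 11.27
ee_pos: [483.5, 337.3, 0.1]
orientation: [-2.633, -1.713, -0.0]
ft_force: [0.1, 0.3, 0.1]
width: 20.1
grasp_force: 0.0
t: 11.43
ee_pos: [483.5, 337.3, 0.1]
orientation: [-2.633, -1.713, -0.0]
ft_force: [0.1, -0.3, 0.6]
width: 18.0
grasp_force: 30.0
```

The fingers now grip at 18.0 mm with 30 N. The height reading is low by an offset, so I'll work relative to it: rod axis = reading + 9. Now lift, turn and move to a point just outside the sleeve.

```bash
python3 jog.py '[[[0,0,-15],[0,0,0]],[[0,0,-30],[0,0,0]],[[0,0,-30],[0,0,0]],[[0,0,-25],[0,0,0]],[[0,0,0],[0,0,0]]]' 0; python3 jog.py '[[[0,0,0],[0,0,-0.09]],[[0,0,0],[0,0,-0.09]],[[0,0,0],[0,0,-0.085]],[[0,0,0],[0,0,0]]]'; python3 -c "
from h import *
go([581.5,154.7,100],1.419)"
```

```text
t: 11.85
ee_pos: [486.1, 339.1, 104.9]
orientation: [-2.633, -1.713, -0.012]
ft_force: [0.8, 1.8, -0.1]
width: 17.7
grasp_force: 30.0
t: 12.18
ee_pos: [483.0, 336.9, 99.2]
orientation: [-2.381, -2.05, 0.002]
ft_force: [0.6, -0.9, -0.7]
width: 17.6
grasp_force: 30.0
t 12.18 yaw 1.422 rotvec tool [-0.0009  0.0008  0.0028] then d [-165.22  124.94   -0.78] | before-turn d [-165.56  124.48   -0.75] w 17.6 F [ 0.6 -0.9 -0.7]
```

```bash
python3 jog.py '[[[-20,15,0],[0,0,0]],[[-30,23,0],[0,0,0]],[[-32,24,0],[0,0,0]],[[-32,24,0],[0,0,0]],[[-30,23,0],[0,0,0]]]'; python3 jog.py '[[[-21,16,5],[0,0,0]],[[0,0,5],[0,0,0]],[[0,0,0],[0,0,0]],[[0,0,0],[0,0,0]],[[0,0,0],[0,0,0]]]';  python3 - <<'E'
from h import *
go([581.5,154.7,78],1.419)
S,T=cam("scene",4),cam("top",4);save(S,"Sd.npz");save(T,"Td.npz")
yaw=-0.152;Y=np.array([-np.sin(yaw),np.cos(yaw),0])
go([581.5,154.7,78],1.419)
p=ctrl.get_obs()["ee_pos"];c=p+[0,0,9]
for n,d in(("S",S),("T",T)):
    im=d["img"];sat=im.max(2)-im.min(2);br=im.mean(2)
    e=proj(d,[c-81*Y,c-30*Y,c+120*Y]);print(n,"pred plug,shoulder,ball",e.round(1).tolist())
    for q in (e[0],e[2]):
        u,v=q.round().astype(int); print(br[v-6:v+7,u-10:u+11].astype(int)); 
E
```

```text
t: 12.6
ee_pos: [569.7, 176.6, 99.4]
orientation: [-2.386, -2.043, 0.001]
ft_force: [0.9, -0.1, -0.6]
width: 17.7
grasp_force: 30.0
t: 13.02
ee_pos: [581.3, 156.2, 89.7]
orientation: [-2.383, -2.046, 0.001]
ft_force: [0.2, 0.3, -1.0]
width: 17.7
grasp_force: 30.0
t 13.02 yaw 1.419 rotvec tool [-0.0009  0.0002  0.    ] then d [-1.46  0.46 11.74] | before-turn d [-1.46  0.47 11.74] w 17.7 F [ 0.2  0.3 -1. ]
t 13.42 yaw 1.419 rotvec tool [ 0.0002 -0.0001  0.0003] then d [-1.01 -0.35 12.23] | before-turn d [-1.01 -0.35 12.23] w 17.9 F [ 0.4 -0.1 -0.5]
S pred plug,shoulder,ball [[282.6, 177.8], [301.0, 179.9], [356.0, 186.3]]
[[ 80  77  67  70  93 114 119 118 119 120 119 117 118 118 119 118 119 119
  118 118 118]
 [121 114  95  81  95 113 118 117 117 118 117 117 117 118 118 117 117 117
  118 118 118]
 [161 154 131 104  99 112 115 116 117 116 117 117 117 117 117 118 117 117
  118 118 119]
 [178 174 156 121 106 114 117 118 116 116 118 118 118 118 118 117 117 118
  118 118 119]
 [182 178 157 121 107 115 118 118 118 123 131 133 131 129 128 130 128 126
  123 122 119]
 [183 180 153 107  97 110 
[... 3535 characters left out ...]
4 137 130 117 110 108 106 125 156 169 173 173 172 171 170 171
  170 170 170]
 [107 124 135 134 129 117 111 110 106 117 145 166 171 169 169 170 168 169
  168 169 167]
 [105 125 134 134 126 116 111 109 108 112 137 161 168 169 169 167 166 168
  167 166 165]
 [105 124 135 135 126 116 111 112 107 108 125 152 166 167 167 165 166 166
  165 163 163]
 [106 124 133 134 126 115 111 112 109 105 116 142 161 165 164 163 164 162
  161 160 159]
 [103 127 135 134 126 117 112 110 110 108 113 132 155 163 162 162 159 159
  158 157 157]
 [107 127 136 133 124 115 110 111 112 110 111 123 143 160 161 159 158 156
  156 155 153]
 [107 126 135 133 123 113 112 112 112 111 110 117 134 151 154 154 155 150
  151 151 147]]
```

The grasp looks right. The plug tip is at S (282,177) and T (232,200.5), within about 1 px of the prediction. I'll fit the rod line in both views to get its direction and tip, and compare with the sleeve.

```bash
cat > rod.py <<'E'
from h import *
def rod(S,T,c,Y,L=51):
    N=[];tips=[]
    for d in(S,T):
        b=d["img"][:,:,2];e=proj(d,[c-81*Y,c-30*Y]);u0,u1=sorted(e[:,0]);pts=[]
        for u in range(int(u0)+3,int(u1)-2):
            vc=np.interp(u,*(e[:,0][np.argsort(e[:,0])],e[:,1][np.argsort(e[:,0])]));v=np.arange(int(round(vc))-5,int(round(vc))+6)
            w=b[v,u];w=np.clip(w-.5*(w.max()+np.median(w)),0,None);pts.append((u,(v*w).sum()/w.sum()))
        p=np.array(pts);k=np.polyfit(p[:,0],p[:,1],1);r=p[:,1]-np.polyval(k,p[:,0])
        q=np.array([[u0,np.polyval(k,u0)],[u1,np.polyval(k,u1)]])
        # tip: blue along the line
        us=np.arange(u0-8,u1+8,.25);pr=cv2.remap(b.astype(np.float32),us.astype(np.float32)[None],np.polyval(k,us).astype(np.float32)[None],cv2.INTER_LINEAR)[0]
        o,v=ray(d,q);N.append((np.cross(v[0],v[1]),o));print(" fit rms",r.std().round(2),"pred-v",(q[:,1]-e[np.argsort(e[:,0]),1]).round(2))
        tips.append((us,pr,k))
    n=[x[0]/np.linalg.norm(x[0]) for x in N];D=np.cross(*n);D/=np.linalg.norm(D);D*=-np.sign(D@Y)
    A=np.array([n[0],n[1],D]);P=np.linalg.solve(A,[n[0]@N[0][1],n[1]@N[1][1],D@c])
    return P,D,tips
E
python3 - <<'E'
from rod import *
S,T=load("Sd.npz"),load("Td.npz");yaw=-0.152;X=np.array([np.cos(yaw),np.sin(yaw),0]);Y=np.array([-np.sin(yaw),np.cos(yaw),0])
c=ctrl.get_obs()["ee_pos"]+[0,0,9]
P,D,tips=rod(S,T,c,Y)
print("c",c.round(1),"line pt",P.round(2),"dir",D.round(4),"yaw err",(np.arctan2(D[1],D[0])-np.arctan2(-Y[1],-Y[0])).round(3),"pitch up",D[2].round(3))
for us,pr,k in tips: print(us[::2].round(1).tolist()[:22],pr[::2].astype(int).tolist()[:22] if us is tips[0][0] else pr[-44::2].astype(int).tolist(), us[-44::2].tolist() if us is tips[1][0] else "")
E_=np.array([566.18,54.9,87]);q=P+D*((E_-P)@D);print("line minus eyelet at closest: x",((q-E_)@X).round(2),"z",(q-E_)[2].round(2), "axial dist of c",((c-E_)@Y).round(1))
S0=load("S.npz");T0=load("T.npz")
print("sleeve top S",plane(S0,[268.4,176.2],97.5),"model",E_-20*Y+[0,0,10.5])
print(T0["img"].mean(2)[194:214,236:254].astype(int))
print(proj(T0,[E_-20*Y+a*X+[0,0,z] for a,z in((10.5,10.5),(-10.5,10.5),(-10.5,-10.5))]).round(1))
print(S0["img"].mean(2)[168:192,265:271].astype(int).T,proj(S0,[E_-20*Y+a*X+[0,0,z] for a,z in((-10.5,10.5),(10.5,10.5),(10.5,-10.5))]).round(1))
E
```

```text
fit rms 0.06 pred-v [-0.29 -0.35]
 fit rms 0.05 pred-v [-0.44 -0.4 ]
c [582.  155.6  99.2] line pt [583.12 155.44 102.78] dir [-0.1531 -0.9882 -0.0075] yaw err -0.002 pitch up -0.007
[274.6, 275.1, 275.6, 276.1, 276.6, 277.1, 277.6, 278.1, 278.6, 279.1, 279.6, 280.1, 280.6, 281.1, 281.6, 282.1, 282.6, 283.1, 283.6, 284.1, 284.6, 285.1] [163, 147, 119, 93, 73, 57, 57, 58, 58, 58, 58, 59, 66, 75, 95, 114, 131, 147, 153, 158, 160, 162] 
[207.2, 207.7, 208.2, 208.7, 209.2, 209.7, 210.2, 210.7, 211.2, 211.7, 212.2, 212.7, 213.2, 213.7, 214.2, 214.7, 215.2, 215.7, 216.2, 216.7, 217.2, 217.7] [137, 137, 136, 134, 131, 127, 118, 104, 89, 71, 54, 39, 30, 30, 32, 39, 50, 67, 87, 110, 130, 145] [228.2123405862751, 228.7123405862751, 229.2123405862751, 229.7123405862751, 230.2123405862751, 230.7123405862751, 231.2123405862751, 231.7123405862751, 232.2123405862751, 232.7123405862751, 233.2123405862751, 233.7123405862751, 234.2123405862751, 234.7123405862751, 235.2123405862751, 235.7123405862751, 236.2123405862751, 236.7123405862751, 237.2123405862751, 237.7123405862751, 238.2123405862751, 238.712
[... 1681 characters left out ...]
]
[[244.6 200.1]
 [243.5 206.6]
 [243.7 207.2]]
[[ 74  73  73  81 116 154 174 177 178 178 169 138 102  92 110 151 180 186
  181 151 102  69  61  60]
 [ 73  73  72  76 105 148 172 177 178 179 173 144 104  92 105 144 175 185
  182 157 111  73  61  60]
 [ 73  72  71  73  97 143 172 177 178 179 175 148 108  91 102 137 171 184
  183 164 122  77  61  60]
 [ 72  72  71  72  96 142 172 178 179 180 176 150 111  93 101 135 169 183
  184 169 130  82  62  61]
 [ 73  73  72  71  93 141 173 178 179 180 176 152 113  92  99 131 165 181
  182 168 131  82  62  59]
 [ 71  71  71  68  89 138 171 179 179 181 176 154 117  93  96 123 159 179
  181 171 136  85  61  60]] [[268.4 173.2]
 [267.4 179.4]
 [267.3 183.6]]
```

Run:
```python
from rod import *
S,T=load("S.npz"),load("T.npz");Y=-np.array([-0.405,-0.914,0]);c=np.array([483.5,336.8,9])
P,D,t=rod(S,T,c,Y);print(P,D)
go([581.5,154.7,78],1.419)
```

```text
fit rms 0.04 pred-v [-0.35 -0.36]
 fit rms 0.06 pred-v [-0.37 -0.26]
[485.0551778  336.04824504  13.01116066] [-0.41209026 -0.9110769  -0.01097761]
t 13.42 yaw 1.419 rotvec tool [ 0.0002 -0.0001  0.0003] then d [-1.01 -0.35 12.23] | before-turn d [-1.01 -0.35 12.23] w 17.9 F [ 0.4 -0.1 -0.5]
```

The on-table bias is the same, so rod axis = reading + 9 holds. The rod is parallel to the bore and 0.4 mm off sideways. Lower by 12 mm, then push along −x of the tool.

```bash
python3 jog.py '[[[0,-0.4,6],[0,0,0]],[[0,0,6],[0,0,0]],[[0,0,0],[0,0,0]],[[0,0,0],[0,0,0]],[[0,0,0],[0,0,0]]]'|grep ee; python3 jog.py '[[[-5,0,0],[0,0,0]],[[-7,0,0],[0,0,0]],[[0,0,0],[0,0,0]],[[0,0,0],[0,0,0]]]'; python3 -c "
from h import *
go([581.5,154.7,78],1.419)"
```

```text
ee_pos: [581.6, 155.2, 77.8]
t: 14.17
ee_pos: [579.8, 142.8, 78.2]
orientation: [2.385, 2.045, 0.0]
ft_force: [-0.2, 0.5, -0.5]
width: 17.6
grasp_force: 30.0
t 14.17 yaw 1.418 rotvec tool [ 0.     -0.     -0.0012] then d [12.04 -0.16  0.23] | before-turn d [12.04 -0.18  0.23] w 17.6 F [-0.2  0.5 -0.5]
```

Tip is about 6 mm before the mouth. Advancing with force checks.

```bash
for i in 1 2; do python3 jog.py '[[[-3,0,0],[0,0,0]],[[-3,0,0],[0,0,0]],[[-3,0,0],[0,0,0]],[[0,0,0],[0,0,0]]]'|egrep 'ee|ft'; done
```

```text
ee_pos: [578.3, 134.0, 78.1]
ft_force: [-0.1, 1.1, -1.2]
ee_pos: [577.0, 125.1, 78.0]
ft_force: [0.2, -0.5, -1.1]
```

```bash
for i in 1 2 3; do python3 jog.py '[[[-4,0,0],[0,0,0]],[[-4,0,0],[0,0,0]],[[-3,0,0],[0,0,0]],[[0,0,0],[0,0,0]]]'|egrep 'ee|ft'; done
```

```text
ee_pos: [575.3, 114.1, 78.0]
ft_force: [-0.3, -0.5, -1.0]
ee_pos: [573.6, 103.3, 78.0]
ft_force: [-0.8, 0.1, -1.0]
ee_pos: [572.0, 92.4, 78.1]
ft_force: [0.2, -1.2, -1.4]
```

```bash
python3 jog.py '[[[-2,0,0],[0,0,0]],[[-2,0,0],[0,0,0]],[[0,0,0],[0,0,0]]]'|egrep 'ee|ft'; for i in 1 2; do python3 jog.py '[[[-1,0,0],[0,0,0]],[[-1,0,0],[0,0,0]],[[0,0,0],[0,0,0]]]'|egrep 'ee|ft'; done
```

```text
ee_pos: [571.4, 88.8, 78.0]
ft_force: [-0.2, -0.2, 0.1]
ee_pos: [571.3, 87.4, 78.1]
ft_force: [0.0, 2.3, -1.5]
ee_pos: [571.4, 87.4, 78.2]
ft_force: [0.5, 13.1, -1.8]
```

Shoulder contact came where expected: 13 N with the shoulder at the mouth. Release, retreat upward and check by pixels.

```bash
python3 jog.py '[[[0.5,0,0],[0,0,0]],[[0,0,0],[0,0,0]],[[0,0,0],[0,0,0]],[[0,0,0],[0,0,0]]]' 45|tail -3; python3 jog.py '[[[0,0,0],[0,0,0]],[[0,0,-15],[0,0,0]],[[0,0,-35],[0,0,0]],[[0,0,-35],[0,0,0]],[[0,0,-25],[0,0,0]]]'
python3 - <<'E'
from rod import *
S,T=cam("scene",3),cam("top",3);save(S,"Se.npz");save(T,"Te.npz")
yaw=-0.152;X=np.array([np.cos(yaw),np.sin(yaw),0]);Y=np.array([-np.sin(yaw),np.cos(yaw),0]);E_=np.array([566.18,54.9,87])
pt=lambda s:E_+s*Y
for d in(S,T):
    print(proj(d,[pt(s) for s in(-51,-40,0,60,150)]).round(1).tolist())
    s=np.arange(-60,165,5.);q=proj(d,[pt(x) for x in s]).astype(np.float32)
    pr=cv2.remap(d["img"].astype(np.float32),q[None,:,0].copy(),q[None,:,1].copy(),cv2.INTER_LINEAR)[0]
    print([(int(a),int(b.mean()),int(b[0]-b[2])) for a,b in zip(s,pr)])
go([552.5,-313,190],0)
E
```

```text
ft_force: [-0.1, 0.2, -0.9]
width: 40.8
grasp_force: 0.0
t: 17.33
ee_pos: [571.6, 85.4, 190.5]
orientation: [2.383, 2.045, 0.002]
ft_force: [1.0, -0.3, 0.3]
width: 45.4
grasp_force: 0.0
[[256.9, 177.1], [260.7, 177.6], [274.9, 179.2], [296.3, 181.7], [328.8, 185.5]]
[(-60, 111, 5), (-55, 115, 8), (-50, 124, 19), (-45, 146, 9), (-40, 159, 5), (-35, 168, 4), (-30, 170, 3), (-25, 170, 4), (-20, 168, 3), (-15, 165, 3), (-10, 165, 3), (-5, 169, 2), (0, 134, 3), (5, 49, 5), (10, 33, 7), (15, 33, 6), (20, 34, 5), (25, 31, 4), (30, 31, 3), (35, 30, 2), (40, 30, 0), (45, 27, 0), (50, 28, 0), (55, 28, -1), (60, 54, 34), (65, 115, 82), (70, 130, 84), (75, 128, 86), (80, 125, 89), (85, 124, 92), (90, 122, 100), (95, 121, 99), (100, 120, 99), (105, 121, 98), (110, 118, 100), (115, 114, 106), (120, 115, 106), (125, 115, 104), (130, 111, 110), (135, 111, 113), (140, 110, 111), (145, 112, 110), (150, 116, 102), (155, 114, 105), (160, 111, 112)]
[[253.7, 205.2], [250.3, 204.7], [237.9, 202.7], [219.3, 199.7], [191.5, 195.3]]
[(-60, 97, 1), (-55, 96, 9), (-50, 101, 16), (-45, 126, 10), (-40, 142, 6), (-35, 157, 6), (-30, 154, 7), (-25, 145, 15), (-20, 150, 23), (-15, 146, 23), (-10, 113, 17), (-5, 118, 18), (0, 148, 23), (5, 129, 19), (10, 72, 10), (15, 55, 8), (20, 74, 27), (25, 69, 27), (30, 93, 13), (35, 100, 12), (40, 80, 11), (45, 76, 10), (50, 78, 12), (55, 78, 11), (60, 79, 11), (65, 81, 11), (70, 95, 15), (75, 115, 18), (80, 124, 18), (85, 128, 21), (90, 129, 19), (95, 132, 22), (100, 136, 20), (105, 137, 21), (110, 139, 22), (115, 142, 22), (120, 144, 23), (125, 146, 23), (130, 147, 23), (135, 150, 25), (140, 151, 24), (145, 140, 22), (150, 113, 17), (155, 110, 17), (160, 111, 17)]
t 17.63 yaw 1.419 rotvec tool [-1.4000e-03  2.2000e-03  1.4186e+00] then d [-17.48 398.34  -3.27] | before-turn d [-396.39   43.1    -3.09] w 44.9 F [ 0.4  0.5 -0.4]
```

The grip spans 2–60 mm outside the mouth and the rod emerges behind the sleeve, so the aerial is in. Next the knob: travel, then grip it in two perpendicular directions to centre it in the tool.

```bash
python3 jog.py '[[[-25,3,0],[0,0,0]],[[-40,4.5,0],[0,0,0]],[[-40,4.5,0],[0,0,0]],[[-40,4.5,0],[0,0,0]],[[-40,4.5,0],[0,0,0]]]' 64 >/dev/null; python3 jog.py '[[[-40,4.5,0],[0,0,0]],[[-40,4.5,0],[0,0,0]],[[-40,4.5,0],[0,0,0]],[[-40,4.5,0],[0,0,0]],[[-30,3,0],[0,0,0.05]]]'>/dev/null; python3 jog.py '[[[0,0,10],[0,0,0.124]],[[0,0,10],[0,0,0.124]],[[0,0,10],[0,0,0.124]],[[0,0,10],[0,0,0.124]],[[0,0,10],[0,0,0.124]]]' >/dev/null; python3 jog.py '[[[0,0,10],[0,0,0.124]],[[0,0,10],[0,0,0.124]],[[0,0,10],[0,0,0.124]],[[0,0,10],[0,0,0.124]],[[0,0,10],[0,0,0.124]]]'>/dev/null;python3 jog.py '[[[0,0,0],[0,0,0.124]],[[0,0,0],[0,0,0.124]],[[0,0,0],[0,0,0.124]],[[0,0,0],[0,0,0]],[[0,0,0],[0,0,0]]]'; python3 -c "
from h import *
go([552.5,-313,1],-0.33)"
```

```text
t: 19.72
ee_pos: [554.8, -291.0, 86.5]
orientation: [-3.118, 0.375, 0.004]
ft_force: [-0.6, -0.2, -0.5]
width: 63.8
grasp_force: 0.0
t 19.72 yaw -0.24 rotvec tool [-0.0006  0.0026  0.0905] then d [ 4.97 21.59 85.53] | before-turn d [ 3.21 22.01 85.51] w 63.8 F [-0.6 -0.2 -0.5]
```

```bash
python3 jog.py '[[[0,0,0],[0,0,0.09]],[[2.5,11,10],[0,0,0]],[[2.5,10.6,10],[0,0,0]],[[0,0,0],[0,0,0]],[[0,0,0],[0,0,0]]]' >/dev/null; python3 -c "
from h import *
go([552.5,-313,1],-0.33)"
```

```text
t 20.13 yaw -0.332 rotvec tool [-0.0005  0.0024 -0.0023] then d [-0.16 -1.1  65.52] | before-turn d [-0.   -1.07 65.52] w 64.0 F [-0.6  0.   0.4]
```

```bash
python3 jog.py '[[[0,-0.5,15],[0,0,0]],[[0,-0.5,20],[0,0,0]],[[0,0,15],[0,0,0]],[[0,0,8],[0,0,0]],[[0,0,4],[0,0,0]]]' >/dev/null; python3 jog.py '[[[0,0,2],[0,0,0]],[[0,0,0],[0,0,0]],[[0,0,0],[0,0,0]]]'; python3 jog.py '[[[0,0,0],[0,0,0]],[[0,0,0],[0,0,0]],[[0,0,0],[0,0,0]],[[0,0,0],[0,0,0]],[[0,0,0],[0,0,0]]]' 10; python3 jog.py '[[[0,0,0],[0,0,0]],[[0,0,0],[0,0,0]]]'
```

```text
t: 20.8
ee_pos: [554.2, -312.8, 4.7]
orientation: [3.098, -0.521, 0.002]
ft_force: [-1.1, 0.2, -0.5]
width: 63.9
grasp_force: 0.0
t: 21.22
ee_pos: [553.9, -312.7, 4.5]
orientation: [3.098, -0.521, 0.001]
ft_force: [-0.6, -0.3, 2.1]
width: 37.8
grasp_force: 30.0
t: 21.38
ee_pos: [553.9, -312.7, 4.4]
orientation: [3.098, -0.521, 0.001]
ft_force: [-0.3, 0.1, 3.4]
width: 38.0
grasp_force: 30.0
```

Gripped at 38.0 mm, so the flats are aligned. Open, turn a quarter, and grip again.

```bash
python3 jog.py '[[[0,0,-1.5],[0,0,0]],[[0,0,0],[0,0,0]],[[0,0,0],[0,0,0]],[[0,0,0],[0,0,0]],[[0,0,0],[0,0,0]]]' 64|egrep 'ft|width|ee'; python3 jog.py '[[[0,0,0],[0,0,-0.1]],[[0,0,0],[0,0,-0.12]],[[0,0,0],[0,0,-0.12]],[[0,0,0],[0,0,-0.12]],[[0,0,0],[0,0,-0.12]]]'>/dev/null;python3 jog.py '[[[0,0,0],[0,0,-0.12]],[[0,0,0],[0,0,-0.12]],[[0,0,0],[0,0,-0.12]],[[0,0,0],[0,0,-0.12]],[[0,0,0],[0,0,-0.12]]]'>/dev/null;python3 jog.py '[[[0,0,0],[0,0,-0.12]],[[0,0,0],[0,0,-0.12]],[[0,0,0],[0,0,-0.12]],[[0,0,0],[0,0,-0.031]],[[0,0,0],[0,0,0]]]'; python3 -c "
from h import *
go([553.9,-312.7,4.5],1.24)"
```

```text
ee_pos: [553.6, -312.4, 5.4]
ft_force: [1.0, -0.7, 0.2]
width: 63.4
t: 23.05
ee_pos: [553.7, -312.5, 5.5]
orientation: [-2.558, -1.824, 0.0]
ft_force: [0.0, 0.3, -0.5]
width: 64.1
grasp_force: 0.0
t 23.05 yaw 1.239 rotvec tool [-0.0002 -0.     -0.001 ] then d [-0.15  0.31  0.95] | before-turn d [-0.15  0.31  0.95] w 64.1 F [ 0.   0.3 -0.5]
```

```bash
python3 jog.py '[[[0,0,0],[0,0,0]],[[0,0,0],[0,0,0]],[[0,0,0],[0,0,0]],[[0,0,0],[0,0,0]],[[0,0,0],[0,0,0]]]' 10 >/dev/null; python3 jog.py '[[[0,0,0],[0,0,0]],[[0,0,0],[0,0,0]]]' 0; python3 jog.py '[[[0,0,-15],[0,0,0]],[[0,0,-35],[0,0,0]],[[0,0,-35],[0,0,0]],[[0,0,-20],[0,0,0]],[[0,0,0],[0,0,0]]]'; python3 -c "
from h import *
go([541.3,-108.1,110],1.24)"
```

```text
t: 23.63
ee_pos: [553.7, -312.5, 5.6]
orientation: [-2.559, -1.822, 0.0]
ft_force: [-0.1, 0.1, 0.1]
width: 37.7
grasp_force: 30.0
t: 24.05
ee_pos: [556.8, -314.3, 116.8]
orientation: [2.552, 1.818, 0.006]
ft_force: [0.1, -0.6, -0.2]
width: 37.8
grasp_force: 30.0
t 24.05 yaw 1.238 rotvec tool [ 0.0091  0.0018 -0.0022] then d [189.98 -81.64   6.84] | before-turn d [189.8  -82.12   5.75] w 37.8 F [ 0.1 -0.6 -0.2]
```

Knob held, underside = reading − 5.6. Move above the shaft with the tool at yaw 1.47.

```bash
python3 jog.py '[[[20,-8,0],[0,0,0]],[[35,-15,0],[0,0,0]],[[35,-15,0],[0,0,0]],[[35,-15,0],[0,0,-0.11]],[[35,-15,0],[0,0,-0.12]]]'>/dev/null; python3 jog.py '[[[0,0,0],[0,0,0]],[[0,0,0],[0,0,0]],[[0,0,0],[0,0,0]],[[0,0,0],[0,0,0]]]'>/dev/null; python3 -c "
from h import *
go([541.3,-108.1,110],1.47)"
```

```text
t 24.8 yaw 1.466 rotvec tool [ 0.0006  0.0003 -0.004 ] then d [ 3.271e+01 -1.000e-02  6.400e-01] | before-turn d [32.71 -0.14  0.63] w 37.7 F [-0.2  0.  -0.5]
```

```bash
python3 jog.py '[[[16,0,0],[0,0,-0.004]],[[16.7,0,0],[0,0,0]],[[0,0,0],[0,0,0]],[[0,0,0],[0,0,0]],[[0,0,0],[0,0,0]]]'>/dev/null; python3 -c "
from h import *
go([541.3,-108.1,110],1.47)"; for i in 1 2; do python3 jog.py '[[[0,0,1],[0,0,0]],[[0,0,1],[0,0,0]],[[0,0,0],[0,0,0]]]'|egrep 'ee|ft'; done;python3 jog.py '[[[0,0,1],[0,0,0]],[[0,0,0],[0,0,0]]]'|egrep 'ee|ft'
```

```text
t 25.22 yaw 1.471 rotvec tool [0.0002 0.0003 0.0007] then d [0.18 0.21 0.54] | before-turn d [0.18 0.21 0.54] w 37.8 F [ 0.5  0.5 -0.4]
ee_pos: [540.7, -107.7, 108.3]
ft_force: [-1.1, -0.1, -0.1]
ee_pos: [540.8, -107.1, 106.4]
ft_force: [-0.3, 0.1, -1.8]
ee_pos: [540.8, -107.0, 105.4]
ft_force: [0.1, 1.1, -0.6]
```

```bash
for i in 1 2 3; do python3 jog.py '[[[0,0,1],[0,0,0]],[[0,0,0],[0,0,0]]]'|egrep 'ee|ft'; done;  python3 -c "
from h import *
go([541.3,-108.1,110],1.47)"
```

```text
ee_pos: [540.8, -107.0, 104.4]
ft_force: [0.5, -0.9, 0.2]
ee_pos: [540.8, -107.0, 103.4]
ft_force: [0.3, -0.2, -0.5]
ee_pos: [540.8, -107.0, 102.4]
ft_force: [-0.1, 0.4, -0.0]
t 26.38 yaw 1.472 rotvec tool [-0.0002 -0.      0.0018] then d [-1.    0.58 -7.58] | before-turn d [-1.    0.58 -7.58] w 37.5 F [-0.1  0.4 -0. ]
```

```bash
for i in 1 2 3; do python3 jog.py '[[[0,0,1],[0,0,0]],[[0,0,1],[0,0,0]],[[0,0,0],[0,0,0]]]'|egrep 'ee|ft'; done
```

```text
ee_pos: [540.8, -107.1, 100.4]
ft_force: [0.6, -0.4, -0.0]
ee_pos: [540.8, -107.1, 98.4]
ft_force: [0.4, -0.1, -0.3]
ee_pos: [540.8, -107.1, 96.4]
ft_force: [-0.7, 0.5, -1.6]
```

```bash
for i in 1 2 3 4; do python3 jog.py '[[[0,0,1],[0,0,0]],[[0,0,1],[0,0,0]],[[0,0,0],[0,0,0]]]'|egrep 'ee|ft'; done
```

```text
ee_pos: [540.8, -107.0, 94.4]
ft_force: [-0.8, -0.4, 0.2]
ee_pos: [540.8, -107.1, 92.4]
ft_force: [0.1, 0.0, -0.8]
ee_pos: [540.8, -107.0, 90.4]
ft_force: [-0.5, 0.3, -0.4]
ee_pos: [541.0, -107.1, 88.5]
ft_force: [-0.2, -1.0, -0.4]
```

```bash
for i in 1 2 3 4; do python3 jog.py '[[[0,0,1],[0,0,0]],[[0,0,0],[0,0,0]],[[0,0,0],[0,0,0]]]'|egrep 'ee|ft|wid'; done
```

```text
ee_pos: [541.0, -107.1, 87.8]
ft_force: [0.4, 0.3, 2.8]
width: 37.7
ee_pos: [541.0, -107.1, 86.7]
ft_force: [0.2, 0.5, 5.0]
width: 37.6
ee_pos: [541.1, -107.1, 85.7]
ft_force: [-1.0, 0.3, 5.8]
width: 38.0
ee_pos: [541.0, -107.1, 84.8]
ft_force: [-1.5, 0.0, 6.6]
width: 37.6
```

The force follows the spring profile, starting at the fully-on height. Press on to the stop.

```bash
for i in 1 2 3; do python3 jog.py '[[[0,0,1],[0,0,0]],[[0,0,0],[0,0,0]],[[0,0,0],[0,0,0]]]'|egrep 'ee|ft|wid'; done
```

```text
ee_pos: [541.0, -107.1, 83.9]
ft_force: [-1.4, 1.6, 6.6]
width: 37.7
ee_pos: [541.1, -107.1, 83.3]
ft_force: [-2.8, 1.1, 11.7]
width: 38.1
ee_pos: [541.2, -107.2, 83.1]
ft_force: [-4.6, 1.4, 20.3]
width: 37.6
```

```bash
python3 jog.py '[[[0,0,0],[0,0,0]],[[0,0,0],[0,0,0]],[[0,0,0],[0,0,0]]]'
python3 - <<'E'
from h import *
S=cam("scene",3);S0=load("Se.npz");T=cam("top",3)
yaw=-0.152;Y=np.array([-np.sin(yaw),np.cos(yaw),0]);E_=np.array([566.18,54.9,87]);s=np.arange(-10,75,5.)
for d in(S0,S):
    q=proj(d,[E_+x*Y for x in s]).astype(np.float32);print(cv2.remap(d["img"].mean(2).astype(np.float32),q[None,:,0].copy(),q[None,:,1].copy(),cv2.INTER_LINEAR)[0].astype(int))
k=4;cv2.imwrite("pics/end.png",cv2.resize(np.vstack([np.uint8(d["img"])[150:218,180:360,::-1] if d is S else np.uint8(d["img"])[170:238,180:360,::-1] for d in(S,T)]),None,fx=k,fy=k,interpolation=cv2.INTER_CUBIC))
E
```

```text
t: 30.13
ee_pos: [541.2, -107.1, 83.1]
orientation: [2.328, 2.108, 0.001]
ft_force: [-5.8, 0.8, 19.7]
width: 38.1
grasp_force: 30.0
[165 169 134  49  33  33  34  31  31  30  30  27  28  28  54 115 130]
[99 99 85 38 24 23 22 20 18 19 17 17 18 17 32 68 71]
```

View pics/end.png

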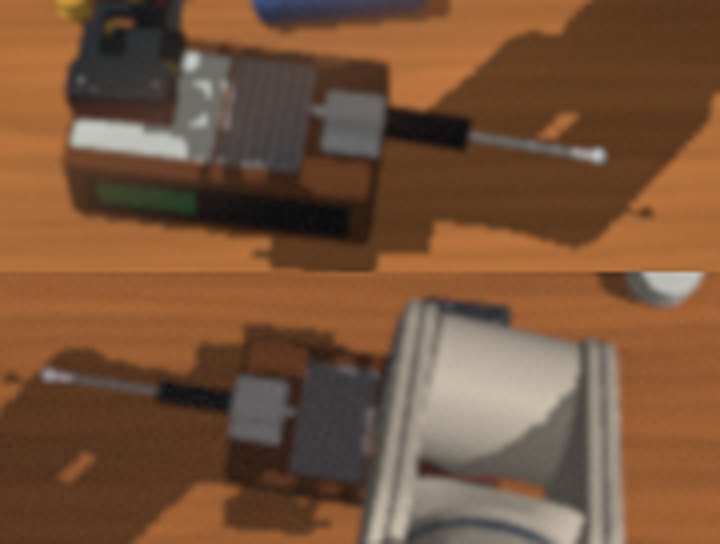

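The picture shows the aerial's grip against the sleeve mouth at (385,120), with the plug tip out behind the sleeve at (315,110). The gripper is over the shaft, holding the knob down with about 20 N. Handing in.

```bash
python3 -c "
from workcell import ctrl
print(ctrl.close_job())"
```

```text
the job is handed in; nothing more can be done
None
```

I handed the job in at about 30 s with the aerial pushed in to its grip and let go, and the knob on its shaft and held at the bottom stop with about 20 N; the hand-in returned no verdict. I saw nothing knocked, but did not re-measure the other things on the dresser.

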